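# Close a gasketed controller cover over its quarter-turn fastener and hold it home

### The arm

A 6-joint arm with a two-finger parallel gripper is mounted at the origin on a cart in front of the work surface, level with it; the furniture and walls round the work are solid. World frame = base frame: x ahead of the robot, y to its left, z up, the work surface at z = 0. Lengths are in m, angles in rad, forces in N, time in s.
With the tool pointing down it reaches from about 0.35 to 0.975 m from the base axis. Payload 7.1 kg.
Tool frame: the origin (TCP) lies on the centre line of the jaws, within the pads' length; the fingertips stand 25 mm ahead of it and the grasp point (between the pads) lies 6 mm ahead of it; x points along the fingers, y is the direction in which the jaws open and shut, and the axes are right-handed (so a half turn about x gives the same grasp; the last joint's range is limited). The gripper opens to 88 mm and grips with 3 to 60 N. Pads are 20 mm wide; open, the fingers measure 115 mm over their backs; the gripper's body (75 mm by 178 mm) begins 61 mm behind the grasp point.
Start: joints at [1.295, 0.423, 1.63, -0, 1.089, -0.019], TCP at [0.159, 0.604, 0.248] pointing down, gripper open.
Joint ranges: [-3, 3], [-0.9, 2.11], [0.09, 2.58], [-1.31, 4.45], [0.11, 2.69], [-2.54, 2.54]. Speed limits (rad/s): [2.39, 2.39, 3.01, 3.14, 3.14, 3.14].

### API

Orientations are given as a rotation vector (axis times angle).
In Python, from rig import arm, vision gives the robot as it stands.
- The arm moves only by the tool drive_tool, never from a script. Its argument "targets" is one flat list of numbers, 6 for each row, row after row: the shift along the tool's x, y, z in m, then the turn, a rotation vector about the tool's x, y, z in degrees. In form: [dx, dy, dz, ax, ay, az, dx, dy, dz, ax, ay, az, ...]. A call has 1 to 10 rows; each row is the pose to reach, as a shift and turn from the pose commanded when the call began, along the tool's axes at that moment; what a row does not reach only later rows make up. A row lasts 1/12 s, in which the tool goes at most 41.7 mm and 7.16 degrees, less where a joint would pass 70% of its speed; a pose out of reach is approached as far as the arm can. A call with a gripper value outside its range is refused whole. "grip" is the opening, from 0 (shut) to 1 (fully open), set as the call begins (left out, the last holds). The fingers move at their own pace and stop on an object; the grip force is fixed at half the most. Time passes only in rows, so rows that repeat a pose let the fingers close. It gives the time, the measured TCP pose, the force and the opening at its end, in the units of the state.
- arm.get_obs(): the state, without advancing time (a new reading comes with each control period).
- vision.camera(name): name is "scene" or "top"; returns (picture, depth): 384x512x3 uint8, red, green, blue; 384x512 float32, m along the optical axis (not along the pixel's ray), 0 where there is no reading.
- vision.camera_info(name): a dict with "camera_matrix" (3x3 intrinsics, pixels), "R" (3x3) and "t" (3): a world point X has camera coordinates R X + t. Camera axes: x right, y down, z forward; pixel columns grow to the right and rows downward; lengths in m; the calibration is good to about 2 mm. A picture is of the moment at which its call begins. camera_info takes no time and is no camera call.
- arm.close_job(): hands the job in, once; it reports no verdict.
The state is a dict: "t": time; "joints": joint angles; "joint_vel": joint speeds; "joint_efforts": joint torques, N m; "tool_pos": TCP position; "ee_rot": TCP orientation; "contact_force": force on the tool from outside, world axes, zero at the start; "wrist_torque": the same for the moment, N m; "opening": finger opening in m.
Only numpy, scipy, OpenCV 4.12 (cv2) and the standard library are available. Lean on these libraries where they do the work, as an engineer would, in place of code of your own. Each camera call takes 0.05 s, during which the arm holds its last target. There are 200 camera calls.

### The job

Close the small grey controller housing: first swing the magnifier's arm aside to the left until its lens is well clear of the housing, then turn the winged quarter-turn fastener on the housing's front edge until its wing lies along that edge, the way the slot in the open hinged cover runs. Then swing the cover shut so that the wing comes up through the slot, and press it down on its rubber seal until it is fully home. Finish while the fingers still hold the cover pressed home, so that a colleague can lock the fastener, and leave the loose tools lying where they are.

Things in the scene. Friction and masses are not known exactly. Their poses are not given: they have to be found in the camera images.
- housing: Grey cast housing, 90 (x) x 140 (y) mm, open on top, green circuit board inside, screwed to a dark steel plate 118 x 176 x 6 mm; all fixed to the bench. Origin: centre of the plate's underside, on the bench. Own x points from its front edge (towards the robot) to its hinge edge, y along the hinge, z up. Rim 46 mm above the bench.
- housing_mid (a point): Centre of the housing's rim, 46 mm above the bench, same axes as the housing.
- cover_axis (a point): Middle of the cover's hinge axis, at housing (47, 0, 48) mm, fixed. Same axes as the housing; the cover turns about own y.
- cover_hinge (a joint): Cover angle in rad: 0 = fully home, grows as it opens, 1.57 upright, stop at 2.2; starts about 2.0. Stiff hinge (0.13 N m friction): the cover stays where left. The seal is met at 0.06 and pushes back: about 9 N at 80 mm from the hinge (13 N at 55 mm) brings it home; let go, it springs up to about 0.05. A wing standing across the slot stops it at about 0.2.
- cover: Hinged cover: flat aluminium plate, 4 mm thick. Origin on the hinge axis; shut, its axes are the housing's and it spans own x -96 (front edge) to -4 mm, y +-68, z 0 (underside) to 4 mm (outer face, 52 mm above the bench when home). Open, it is turned by the hinge angle about own y.
- slot (a point): Centre of the oblong hole in the cover, on its outer face, own x -81, y 0: 15 mm (own x) x 36 mm (own y), through the plate. The metal either side of it, beyond 25 mm to own +-y, is free to press on.
- cover_edge (a point): Middle of the cover's front edge on the outer face, 96 mm from the hinge axis.
- fastener (a joint): Angle of the winged quarter-turn fastener in rad, anticlockwise seen from above: 0 = wing along the front edge (housing y), in line with the slot; 1.57 = wing across. Turns from -0.35 to 1.75 with light friction (0.03 N m), stays where left, no click at 0. The slot passes the wing freely within about 0.12 rad of 0.
- wing (a point): Middle of the wing, on its vertical turning axis, at housing (-33, 0, 59.5) mm. A steel bar 28 mm long (own y, turns with it), 8 mm thick, 12 mm tall: underside 53.5, top 65.5 mm above the bench, on an 8 mm neck over a flat land at 46 mm. Free room for fingertips round it down to 50 mm above the bench.
- magnifier: Bench magnifier stand, fixed: dark base disc of 92 mm diameter, upright post; the arm turns about the post. Origin: centre of the base's underside.
- magnifier_pivot (a point): Point on the post's axis at the height of the arm, 210 mm above the bench; highest part there 223 mm.
- swing (a joint): Angle of the magnifier's arm about its post in rad, growing clockwise seen from above (towards the left, away from the housing); it turns from -0.2 to 1.9, starts near 0 and stays where it is left (0.12 N m of friction). At 1.2 the lens is well clear; another 0.2 does no harm.
- boom_mid (a point): Point on the magnifier's arm, a bare steel tube of 10 mm diameter, level, 110 mm from the post's axis and 210 mm above the bench; the bare tube reaches from 15 to 125 mm from the post's axis.
- lens (a point): Centre of the magnifier's round white lens frame, 100 mm diameter, 16 mm thick, level, 210 mm above the bench, 190 mm from the post's axis. Well clear means that this centre is at least 150 mm (seen from above) from the centre of the housing.
- driver: Loose yellow-handled screwdriver, 141 mm long, lying on the bench in front of the housing; leave it alone. Origin: centre of its underside.
- cutter: Loose blue-handled cutters, 138 mm long, lying on the steel tray to the left, under where the magnifier's arm swings; leave them alone. Origin: centre of their underside.

How it is judged:
By the outcome, as a careful person would: the job done as asked, in the order asked, and still so for the second after the job is handed in, while the arm keeps its last pose, push and grip.
It also fails if it takes over 56 s, if anything falls off the work surface, if the arm or the gripper's body presses on something with over 40 N, if the wrist force passes 120 N, or if a joint passes its speed limit or range.

## Working session

There is one attempt and no reset: what is moved stays moved. The work goes in short steps, Python scripts to look and compute and a tool call to move; the robot and the scene stay as the last step left them, time stands still between calls to the robot, and variables do not carry over. Pictures are saved under pics/ and viewed, about 8 in all and at most 12, crops included, and the job is handed in when it is done.

Besides the shell and the picture viewer there is one more tool, called after "Call:" by a JSON object that holds its "fn" and its "kwargs". drive_tool: Moves the arm, as the interface text tells. Its arguments: {"type":"object","properties":{"targets":{"type":"array","items":{"type":"number"}},"grip":{"type":"number"}},"required":["targets"]}

```bash
ls; mkdir -p pics; cat > h.py <<'E'
import numpy as np, cv2
from rig import arm, vision
from scipy.spatial.transform import Rotation as Ro
def save(n,f):
    p,d=vision.camera(n); cv2.imwrite(f'pics/{f}.png',p[:,:,::-1]); np.save(f'pics/{f}.npy',d); return p,d
def pts(n,d):
    i=vision.camera_info(n);K,R,t=map(np.array,(i["camera_matrix"],i["R"],i["t"]))
    v,u=np.indices(d.shape); c=np.stack([(u-K[0,2])/K[0,0]*d,(v-K[1,2])/K[1,1]*d,d],-1)
    return (c-t)@R
def proj(n,X):
    i=vision.camera_info(n);K,R,t=map(np.array,(i["camera_matrix"],i["R"],i["t"]))
    c=np.array(X)@R.T+t; c=c@K.T; return c[...,:2]/c[...,2:]
def ray(n,u,v,z):
    i=vision.camera_info(n);K,R,t=map(np.array,(i["camera_matrix"],i["R"],i["t"]))
    o=-R.T@t; r=R.T@np.linalg.inv(K)@np.array([u,v,1.]); return o+r*(z-o[2])/r[2]
E
python3 - <<'E'
from h import *
for n in ("scene","top"):
    p,d=save(n,n+"0"); i=vision.camera_info(n); print(n,i["camera_matrix"],-np.array(i["R"]).T@np.array(i["t"]),np.array(i["R"])[2])
o=arm.get_obs(); print(o); print(Ro.from_rotvec(o["ee_rot"]).as_matrix())
E
```

```text
pics
scene [[369.35013953   0.         254.21040718]
 [  0.         369.35013953 189.4376409 ]
 [  0.           0.           1.        ]] [0.73531995 0.68801057 0.86330182] [-0.40117162 -0.38067063 -0.83315737]
top [[491.77791075   0.         259.85393778]
 [  0.         491.77791075 196.53343658]
 [  0.           0.           1.        ]] [-0.14922793  0.5693243   0.89378837] [ 0.54521996 -0.20222542 -0.81353554]
{'t': 0.1, 'joints': array([ 1.29499320e+00,  4.23750912e-01,  1.63060415e+00,  2.00273484e-06,
        1.08858447e+00, -1.90364482e-02]), 'joint_vel': array([-0.00101459, -0.0013583 , -0.00219649,  0.00066129, -0.00068103,
       -0.00037089]), 'joint_efforts': array([ 1.50321644e-04, -5.45613241e+01, -2.74324501e+01,  6.45279069e-02,
        1.88393629e-02, -5.16096759e-05]), 'tool_pos': array([0.15859267, 0.60406715, 0.24699154]), 'ee_rot': array([ 0.20052169,  1.56158119, -0.20261879]), 'contact_force': array([-0.51732951, -0.98999276,  0.7163728 ]), 'wrist_torque': array([-0.00409692, -0.01085124,  0.01444404]), 'opening': 0.08786523595227913}
[[-3.68490094e-04  2.53955220e-01  9.67215907e-01]
 [-1.29549634e-03  9.67215040e-01 -2.53955486e-01]
 [-9.99999093e-01 -1.34660475e-03 -2.74111030e-05]]
```

View pics/scene0.png

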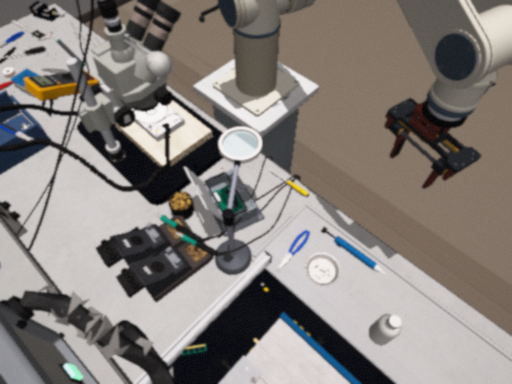

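View pics/top0.png

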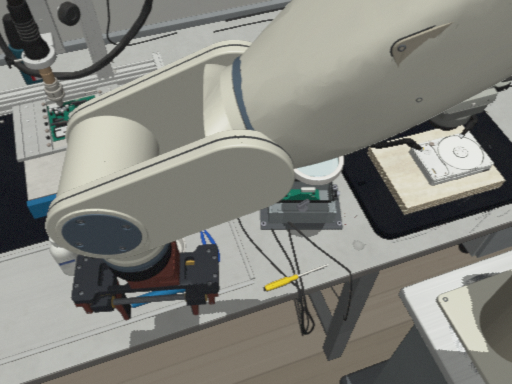

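The scene view shows the lens at (240,143), the post and base at (232,257), the housing at about (235,200) with the cover open behind it, the driver at (297,187) and the cutters at (297,245). In the top view the housing's front is at (300,215), partly hidden by the arm. Next I measure.

```bash
python3 - <<'E'
from h import *
for n,b in (("scene",(170,120,320,280)),("top",(230,140,370,300))):
    p=cv2.imread(f'pics/{n}0.png'); x0,y0,x1,y1=b
    c=cv2.resize(p[y0:y1,x0:x1],None,fx=4,fy=4,interpolation=cv2.INTER_CUBIC)
    if n=="scene": A=c
    else: B=c
h=max(A.shape[0],B.shape[0]); 
f=lambda c:cv2.copyMakeBorder(c,0,h-c.shape[0],0,0,0)
cv2.imwrite('pics/crop0.png',cv2.resize(np.hstack([f(A),f(B)]),None,fx=.68,fy=.68))
d=np.load('pics/scene0.npy');P=pts("scene",d)
print("base ray",ray("scene",232,257,.012),"lens",ray("scene",240,143,.218))
# lens ring & base by height
for u,v in [(240,143),(232,257),(215,205),(205,190),(245,215),(225,185),(228,215),(297,187),(297,245),(235,180),(233,235)]: print(u,v,P[v,u].round(3))
E
```

```text
base ray [0.50839458 0.39665368 0.012     ] lens [0.35425608 0.28191017 0.218     ]
240 143 [0.352 0.279 0.214]
232 257 [0.512 0.401 0.024]
215 205 [0.45  0.28  0.057]
205 190 [0.443 0.237 0.074]
245 215 [0.408 0.345 0.03 ]
225 185 [0.369 0.228 0.009]
228 215 [0.507 0.399 0.223]
297 187 [0.238 0.38  0.013]
297 245 [0.369 0.49  0.002]
235 180 [0.434 0.345 0.215]
233 235 [0.502 0.402 0.129]
```

View pics/crop0.png

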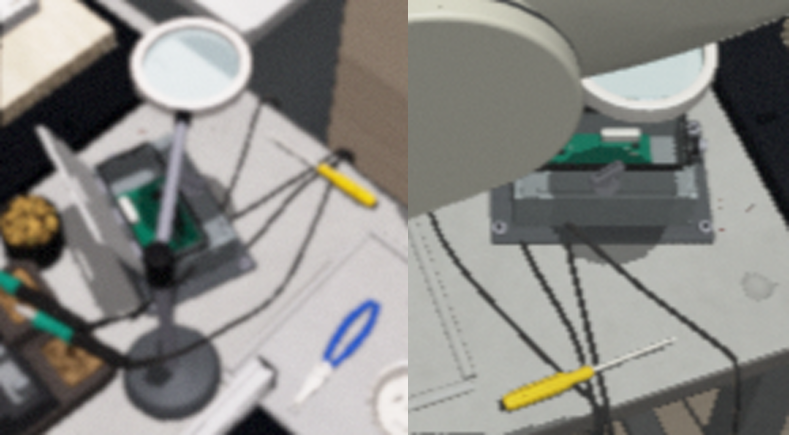

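```bash
cat >> h.py <<'E'
def mv(pos,yaw=None,R=None):
    """tool-frame shift/turn to a world TCP pos; tool down with tool-y at yaw deg, or R"""
    o=arm.get_obs(); R0=Ro.from_rotvec(o["ee_rot"])
    if R is None:
        a=np.radians(yaw); y=np.array([np.cos(a),np.sin(a),0]); x=np.array([0,0,-1.]); R=np.stack([x,y,np.cross(x,y)],1)
    dr=np.degrees((R0.inv()*Ro.from_matrix(R)).as_rotvec())
    return np.r_[R0.inv().apply(np.array(pos)-o["tool_pos"]).round(4),dr.round(1)]
E
python3 - <<'E'
from h import *
print([ray("top",u,v,.006).round(3) for u,v in ((260.5,229.3),(342.1,229.3))], ray("top",303.2,204.3,.0655).round(3),ray("scene",263.7,217.4,.006).round(3))
d=np.load('pics/scene0.npy');P=pts("scene",d).reshape(-1,3)
m=np.linalg.norm(P[:,:2]-[.40,.34],axis=1)<.35
Q=P[m&(P[:,2]>.2)&(P[:,2]<.9)]
for x in np.arange(.1,.8,.05):
    print(round(x,2),[int(1000*Q[(abs(Q[:,0]-x-.025)<.025)&(abs(Q[:,1]-y-.025)<.025),2].max(initial=0)) for y in np.arange(0,.7,.05)])
print(mv([.426,.338,.31],128.5))
E
```

```text
[array([0.365, 0.376, 0.006]), array([0.308, 0.213, 0.006])] [0.358 0.286 0.066] [0.37  0.376 0.006]
0.1 [0, 0, 0, 0, 0, 0, 0, 0, 0, 0, 346, 565, 0, 0]
0.15 [0, 0, 0, 0, 0, 0, 0, 0, 0, 568, 583, 596, 574, 0]
0.2 [0, 0, 0, 0, 0, 0, 0, 0, 0, 0, 594, 597, 579, 0]
0.25 [415, 0, 0, 0, 0, 0, 0, 0, 0, 0, 0, 0, 0, 0]
0.3 [423, 0, 0, 0, 219, 220, 220, 0, 0, 0, 0, 0, 0, 0]
0.35 [377, 268, 0, 0, 220, 220, 220, 0, 0, 0, 0, 0, 0, 0]
0.4 [400, 401, 433, 435, 0, 219, 218, 215, 0, 0, 0, 0, 0, 0]
0.45 [489, 0, 428, 429, 0, 0, 0, 223, 224, 0, 0, 0, 0, 0]
0.5 [354, 0, 0, 0, 0, 0, 0, 225, 225, 0, 0, 0, 0, 0]
0.55 [0, 0, 0, 0, 0, 0, 0, 0, 0, 0, 0, 0, 0, 0]
0.6 [0, 0, 0, 0, 0, 0, 0, 0, 0, 0, 0, 0, 0, 0]
0.65 [0, 0, 0, 0, 0, 0, 0, 0, 0, 0, 0, 0, 0, 0]
0.7 [0, 0, 0, 0, 0, 0, 0, 0, 0, 0, 0, 0, 0, 0]
0.75 [0, 0, 0, 0, 0, 0, 0, 0, 0, 0, 0, 0, 0, 0]
[ -0.0628  -0.1895   0.3262 -53.2     -0.       0.1   ]
```

Call:
{"fn": "drive_tool", "kwargs": {"targets": [-0.03,0,0,0,0,0,-0.063,-0.02,0.03,-5,0,0,-0.063,-0.04,0.068,-11,0,0,-0.063,-0.062,0.106,-18,0,0,-0.063,-0.084,0.144,-25,0,0,-0.063,-0.106,0.182,-32,0,0,-0.063,-0.128,0.22,-38,0,0,-0.063,-0.15,0.258,-44,0,0,-0.063,-0.17,0.293,-50,0,0,-0.063,-0.19,0.326,-53,0,0], "grip": 0.5}}

```text
t: 0.93
tool_pos: [0.41, 0.3531, 0.3105]
ee_rot: [-0.528, 1.506, 0.527]
contact_force: [0.5, 0.2, 1.3]
opening: 0.0436
```

Call:
{"fn": "drive_tool", "kwargs": {"targets": [0,0,0,0,0,0]}}

```text
t: 1.02
tool_pos: [0.413, 0.3503, 0.3105]
ee_rot: [-0.523, 1.507, 0.52]
contact_force: [-0.0, -0.8, -0.6]
opening: 0.0439
```

```bash
python3 - <<'E'
from h import *
o=arm.get_obs();print(o["t"],o["tool_pos"],o["opening"],o["joints"],mv([.426,.338,.212],128.5))
p,d=save("top","top1")
P=pts("top",d)
m=(P[...,2]>.2)&(P[...,2]<.23)&(np.linalg.norm(P[...,:2]-[.36,.28],axis=-1)<.1);print(m.sum(),P[m].mean(0))
E
```

```text
1.0167 [0.41296963 0.35028583 0.31048365] 0.04390787781361467 [ 0.68258517  0.23004466  1.75359674 -0.00229834  1.15817097 -1.55328963] [ 0.0985 -0.0175  0.0027 -0.3    -0.      0.1   ]
2264 [0.35339585 0.28465761 0.21338352]
```

Call:
{"fn": "drive_tool", "kwargs": {"targets": [0,-0.0175,0.003,0,0,0,0.03,-0.0175,0.003,0,0,0,0.06,-0.0175,0.003,0,0,0,0.085,-0.0175,0.003,0,0,0,0.098,-0.0175,0.003,0,0,0,0.098,-0.0175,0.003,0,0,0]}}

```text
t: 1.57
tool_pos: [0.4198, 0.3424, 0.2093]
ee_rot: [-0.525, 1.513, 0.522]
contact_force: [0.3, -1.4, -0.7]
opening: 0.044
```

Call:
{"fn": "drive_tool", "kwargs": {"targets": [0,0,0,0,0,0,0,0,0,0,0,0,0,0,0,0,0,0], "grip": 0.25}}

```text
t: 1.82
tool_pos: [0.4227, 0.3438, 0.214]
ee_rot: [-0.523, 1.504, 0.524]
contact_force: [0.6, 0.3, 0.1]
opening: 0.0274
```

Call:
{"fn": "drive_tool", "kwargs": {"targets": [0,0.0102,0.0005,6,0,0,0,0.0204,0.0021,12,0,0,0,0.0303,0.0048,18,0,0,0,0.0399,0.0085,24,0,0,0,0.049,0.0131,30,0,0,0,0.0576,0.0187,36,0,0,0,0.0656,0.0252,42,0,0,0,0.0728,0.0324,48,0,0,0,0.0793,0.0404,54,0,0,0,0.0849,0.049,60,0,0]}}

```text
t: 2.65
tool_pos: [0.4085, 0.4405, 0.214]
ee_rot: [0.302, 1.548, -0.301]
contact_force: [0.1, -1.4, -0.1]
opening: 0.022
```

Call:
{"fn": "drive_tool", "kwargs": {"targets": [0,0,0,0,0,0,0,0.0102,0.0005,6,0,0,0,0.0204,0.0021,12,0,0,0,0.0303,0.0048,18,0,0,0,0.0303,0.0048,18,0,0,0,0.0303,0.0048,18,0,0]}}

```text
t: 3.15
tool_pos: [0.4239, 0.4663, 0.2132]
ee_rot: [0.539, 1.503, -0.538]
contact_force: [-0.1, -0.1, 0.0]
opening: 0.0222
```

```bash
python3 - <<'E'
from h import *
o=arm.get_obs();R=Ro.from_rotvec(o["ee_rot"]).as_matrix();print(o["t"],o["tool_pos"],o["contact_force"],np.degrees(np.arctan2(R[1,1],R[0,1])),o["joints"])
p,d=save("scene","scene2");P=pts("scene",d)
m=(P[...,2]>.2)&(P[...,2]<.23)&(np.linalg.norm(P[...,:2]-[.504,.4],axis=-1)<.26)&(np.linalg.norm(P[...,:2]-[.504,.4],axis=-1)>.145);print(m.sum(),P[m].mean(0))
E
```

```text
3.15 [0.42389603 0.46626575 0.21322056] [-0.10998917 -0.08788391  0.02155118] 50.58320009112678 [ 8.14040152e-01  4.69173237e-01  1.64431545e+00  8.90723630e-05
  1.02730193e+00 -6.88492757e-02]
1483 [0.35506967 0.52276222 0.21301646]
```

View pics/scene2.png

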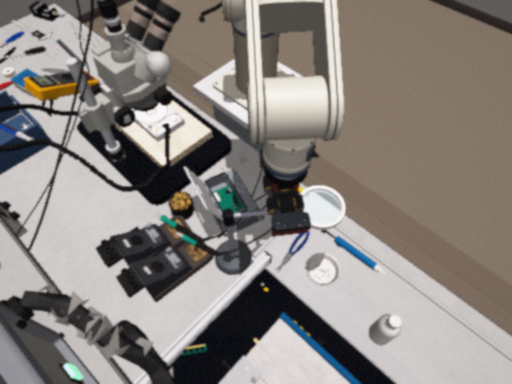

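The lens is now at about (322,207), world (0.355, 0.523). That is about 1.36 rad of swing and well clear of the housing. I raise the tool and look at the housing.

Call:
{"fn": "drive_tool", "kwargs": {"targets": [-0.035,0,0,0,0,0,-0.07,0,0,0,0,0,-0.1,0,0,0,0,0,-0.1,0,0,0,0,0], "grip": 0.4}}

```text
t: 3.53
tool_pos: [0.4255, 0.4679, 0.3199]
ee_rot: [0.547, 1.498, -0.531]
contact_force: [0.1, 0.7, -0.3]
opening: 0.0351
```

```bash
python3 - <<'E'
from h import *
save("scene","scene3"); save("top","top3")
A=cv2.imread('pics/scene3.png')[150:250,175:275];B=cv2.imread('pics/top3.png')[130:250,240:360]
cv2.imwrite('pics/crop3.png',np.hstack([cv2.resize(A,(400,400),interpolation=2),cv2.resize(B,(400,400),interpolation=2)]))
o=arm.get_obs();print(o["tool_pos"])
E
```

```text
[0.42390891 0.46623767 0.31436564]
```

View pics/crop3.png

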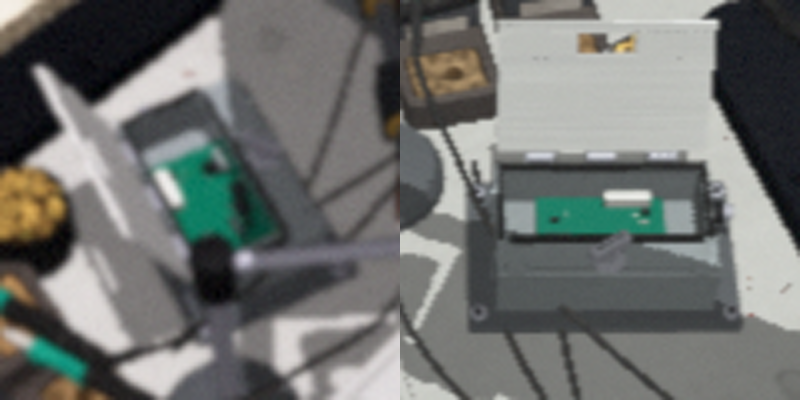

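Crop 3, left (scene): the housing is open and the wing is faint at about (265,145). Right (top): the plate's front corners are at (469,330) and (743,330), the wing bar runs from (596,256) to (632,238), and the cover's front edge runs from (496,20) to (718,20).

```bash
python3 - <<'E'
from h import *
c=lambda u,v:(240+(u-400)/3.333-.35,130+v/3.333-.35)
a=ray("top",*c(469,330),.004);b=ray("top",*c(743,330),.004)
yd=(a-b)[:2];L=np.linalg.norm(yd);yd/=L;xd=np.array([yd[1],-yd[0]]);C=(a+b)[:2]/2+.059*xd
print("L",L,"C",C,"ydeg",np.degrees(np.arctan2(yd[1],yd[0])))
w1=ray("top",*c(596,256),.0655);w2=ray("top",*c(632,238),.0655)
W=(w1+w2)[:2]/2-C; d=(w1-w2)[:2]
print("wing in housing",W@xd,W@yd,"len",np.linalg.norm(d),"angle",np.degrees(np.arctan2(-d@xd,d@yd)))
D=np.load('pics/top3.npy');P=pts("top",D);s=P[145:172,275:325].reshape(-1,3);s=s[s[:,2]>.02]
m=s.mean(0);n=np.linalg.svd(s-m)[2][2];print("cover n",n,"inplane yaw",np.degrees(np.arctan2(n[1],n[0])),"tilt",np.degrees(np.arccos(abs(n[2]))))
print("cover mean in housing",(m[:2]-C)@xd,(m[:2]-C)@yd,m[2])
# rim: housing-frame bounds of points z .043-.052
for lo,hi in((.053,.07),(.043,.049)):
  q=P.reshape(-1,3);q=q[(q[:,2]>lo)&(q[:,2]<hi)];h=np.stack([(q[:,:2]-C)@xd,(q[:,:2]-C)@yd,q[:,2]],1);h=h[(abs(h[:,1])<.08)&(abs(h[:,0])<.05)]
  print(len(h),np.percentile(h,[2,50,98],axis=0).round(4).tolist())
  if lo>.05:
    h=h[np.hypot(h[:,0]+.033,h[:,1])<.022]; print(len(h),h.mean(0)); v=np.linalg.svd(h[:,:2]-h[:,:2].mean(0))[2][0];print(v)
E
```

```text
L 0.17499808617788096 C [0.3944525  0.27324915] ydeg 70.68297470467031
wing in housing -0.03715503915745448 -0.0013052459699373613 len 0.026619683049059654 angle 30.440583853665398
cover n [-0.73236158  0.25642169 -0.63078874] inplane yaw 160.7033229006751 tilt 50.89166158085885
cover mean in housing 0.06114605595741918 0.004550367991199429 0.09370018747007672
185 [[-0.0425, -0.0591, 0.0531], [-0.0193, 0.0065, 0.057], [0.0499, 0.0667, 0.067]]
77 [-0.03483517  0.0025593   0.06223293]
[-0.51549687  0.85689146]
886 [[-0.0459, -0.0656, 0.0433], [-0.0281, 0.0002, 0.0463], [0.0442, 0.0708, 0.0489]]
```

```bash
python3 - <<'E'
from h import *
print(mv([.3623,.2854,.29],11.4))
E
```

```text
[ 2.380e-02 -1.787e-01  6.760e-02  3.900e+01 -1.000e-01 -2.000e-01]
```

Call:
{"fn": "drive_tool", "kwargs": {"targets": [0.004,-0.03,0.011,6,0,0,0.008,-0.06,0.023,13,0,0,0.012,-0.09,0.034,20,0,0,0.016,-0.12,0.045,26,0,0,0.02,-0.15,0.057,33,0,0,0.024,-0.179,0.068,39,0,0,0.024,-0.179,0.068,39,0,0,0.024,-0.179,0.068,39,0,0]}}

```text
t: 4.3
tool_pos: [0.3606, 0.2836, 0.2875]
ee_rot: [1.06, 1.297, -1.064]
contact_force: [1.0, 0.6, 0.5]
opening: 0.0352
```

```bash
python3 - <<'E'
from h import *
print(arm.get_obs()["tool_pos"],mv([.3623,.2854,.0765],11.4),arm.get_obs()["opening"])
E
```

```text
[0.36058097 0.28355854 0.28754794] [ 0.211   0.0025 -0.0017 -0.      0.1     0.1   ] 0.03521301346599657
```

Call:
{"fn": "drive_tool", "kwargs": {"targets": [0.035,0.002,-0.002,0,0,0,0.07,0.002,-0.002,0,0,0,0.105,0.002,-0.002,0,0,0,0.14,0.002,-0.002,0,0,0,0.17,0.002,-0.002,0,0,0,0.185,0.002,-0.002,0,0,0,0.185,0.002,-0.002,0,0,0,0.185,0.002,-0.002,0,0,0]}}

```text
t: 4.97
tool_pos: [0.3631, 0.2879, 0.1027]
ee_rot: [1.059, 1.298, -1.063]
contact_force: [0.8, 0.9, 0.6]
opening: 0.0349
```

```bash
python3 - <<'E'
from h import *
o=arm.get_obs()
print(o["tool_pos"],mv([.3623,.2854,.0765],11.4),o["contact_force"])
p,d=save("top","top4"); s,d=save("scene","scene4")
u,v=proj("top",[.3623,.2854,.06]).astype(int); a,b=proj("scene",[.3623,.2854,.06]).astype(int)
f=lambda p,u,v:cv2.resize(p[v-50:v+50,u-50:u+50],(400,400),interpolation=2)
cv2.imwrite('pics/crop4.png',np.hstack([f(s,a,b),f(p,u,v)])[:,:,::-1])
E
```

```text
[0.36314231 0.28794236 0.10267982] [ 0.0262 -0.0013  0.0023  0.      0.1     0.1   ] [0.7821277  0.86542861 0.56710919]
```

View pics/crop4.png

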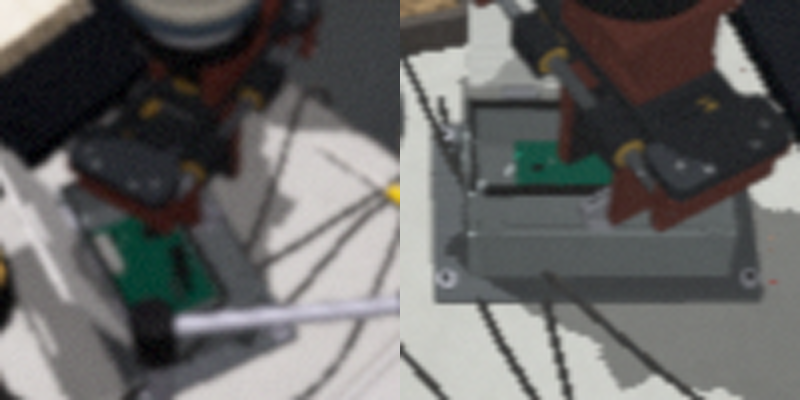

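The top crop shows the jaws above and around the wing at (595,207), and the cover is clear of the gripper body. I go down and grip.

Call:
{"fn": "drive_tool", "kwargs": {"targets": [0.01,-0.001,0.002,0,0,0,0.02,-0.001,0.002,0,0,0,0.026,-0.001,0.002,0,0,0,0.026,-0.001,0.002,0,0,0]}}

```text
t: 5.4
tool_pos: [0.3629, 0.2855, 0.0774]
ee_rot: [1.063, 1.296, -1.063]
contact_force: [0.7, -0.9, 0.1]
opening: 0.0355
```

Call:
{"fn": "drive_tool", "kwargs": {"targets": [0,0,0,0,0,0,0,0,0,0,0,0,0,0,0,0,0,0,0,0,0,0,0,0], "grip": 0}}

```text
t: 5.73
tool_pos: [0.3629, 0.2855, 0.078]
ee_rot: [1.063, 1.296, -1.062]
contact_force: [-0.1, -0.9, 0.8]
opening: 0.0119
```

```bash
python3 - <<'E'
from h import *
o=arm.get_obs(); R=Ro.from_rotvec(o["ee_rot"]).as_matrix()
print(o["t"],o["tool_pos"],o["opening"],"Ftool",R.T@o["contact_force"],o["wrist_torque"],np.degrees(np.arctan2(R[1,1],R[0,1])))
E
```

```text
5.7333 [0.36290127 0.28546681 0.07797838] 0.011923523223490756 Ftool [-0.75498035 -0.23671997  0.86211012] [-0.05343539  0.0944846  -0.01207137] 11.288353714848192
```

Call:
{"fn": "drive_tool", "kwargs": {"targets": [0,0,0,0,0,0,0,0,0,0,0,0]}}

```text
t: 5.9
tool_pos: [0.3633, 0.2855, 0.078]
ee_rot: [1.063, 1.295, -1.062]
contact_force: [2.8, -1.2, 0.9]
opening: 0.0078
```

```bash
python3 - <<'E'
from h import *
o=arm.get_obs(); R=Ro.from_rotvec(o["ee_rot"]).as_matrix()
print(o["t"],o["tool_pos"],o["opening"],"Ftool",R.T@o["contact_force"],R.T@o["wrist_torque"],np.degrees(np.arctan2(R[1,1],R[0,1])))
E
```

```text
5.9 [0.36328642 0.28545369 0.07796716] 0.007830987790053215 Ftool [-0.93885065  2.51672586  1.72995477] [-0.01587525 -0.43444355  0.30423088] 11.300727612891393
```

Call:
{"fn": "drive_tool", "kwargs": {"targets": [0,0,0,5,0,0,0,0,0,10,0,0,0,0,0,15,0,0,0,0,0,20,0,0,0,0,0,25,0,0,0,0,0,30.6,0,0,0,0,0,30.6,0,0,0,0,0,30.6,0,0]}}

```text
t: 6.57
tool_pos: [0.3631, 0.2855, 0.078]
ee_rot: [1.452, 1.032, -1.45]
contact_force: [0.9, -2.7, 4.2]
opening: 0.0079
```

```bash
python3 - <<'E'
from h import *
o=arm.get_obs(); R=Ro.from_rotvec(o["ee_rot"]).as_matrix()
print(o["t"],o["tool_pos"],o["opening"],"Ftool",R.T@o["contact_force"],R.T@o["wrist_torque"],np.degrees(np.arctan2(R[1,1],R[0,1])))
E
```

```text
6.5667 [0.36313444 0.28546147 0.07795028] 0.007864055610591976 Ftool [-4.23315452  1.78045362  2.27784218] [ 0.04526546 -0.2782759   0.31232036] -19.155636366158085
```

Call:
{"fn": "drive_tool", "kwargs": {"targets": [0,0,0,0,0,0,0,0,0,0,0,0,0,0,0,0,0,0], "grip": 0.4}}

```text
t: 6.82
tool_pos: [0.3624, 0.2852, 0.0775]
ee_rot: [1.452, 1.031, -1.453]
contact_force: [-0.8, 0.5, -0.8]
opening: 0.0246
```

Call:
{"fn": "drive_tool", "kwargs": {"targets": [-0.02,0,0,0,0,0,-0.055,0,0,0,0,0,-0.095,0,0,0,0,0,-0.13,0,0,0,0,0,-0.17,0,0,0,0,0,-0.21,0,0,0,0,0,-0.222,0,0,0,0,0,-0.222,0,0,0,0,0], "grip": 1}}

```text
t: 7.48
tool_pos: [0.3641, 0.2866, 0.3033]
ee_rot: [1.459, 1.031, -1.446]
contact_force: [0.8, 1.1, -0.6]
opening: 0.0773
```

```bash
cat >> h.py <<'E'
C=np.array([.3935,.2745]);YD=70.7
yd=np.array([np.cos(np.radians(YD)),np.sin(np.radians(YD))]);xd=np.array([yd[1],-yd[0]])
def toH(P): return np.stack([(P[...,:2]-C)@xd,(P[...,:2]-C)@yd,P[...,2]],-1)
def toW(x,y,z): return np.r_[C+x*xd+y*yd,z]
E
python3 - <<'E'
from h import *
print(arm.get_obs()["tool_pos"],arm.get_obs()["joints"])
for n,f in(("scene","scene0"),("top","top3")):
  H=toH(pts(n,np.load(f'pics/{f}.npy'))).reshape(-1,3)
  print(n,"cols x 20..200 step 20; rows y; min,max z>.15")
  for y in range(-200,120,20):
    r=[]
    for x in range(20,240,20):
      q=H[(abs(H[:,0]*1000-x-10)<10)&(abs(H[:,1]*1000-y-10)<10)&(H[:,2]>.15)&(H[:,2]<.6),2]
      r.append(f"{int(q.min()*1000)}-{int(q.max()*1000)}" if len(q) else "-")
    print(y,r)
E
```

```text
[0.36412395 0.28655204 0.30334003] [6.40939518e-01 1.07999072e-01 1.92161880e+00 2.11692106e-04
 1.10466723e+00 9.77031342e-01]
scene cols x 20..200 step 20; rows y; min,max z>.15
-200 ['-', '232-266', '230-269', '239-397', '391-391', '-', '-', '-', '-', '342-347', '323-358']
-180 ['-', '-', '248-267', '244-400', '-', '-', '-', '-', '-', '-', '-']
-160 ['-', '-', '-', '399-408', '-', '-', '-', '-', '-', '-', '-']
-140 ['-', '-', '-', '406-425', '-', '-', '-', '-', '-', '-', '-']
-120 ['-', '423-424', '426-434', '417-433', '402-418', '-', '-', '-', '-', '-', '-']
-100 ['-', '402-425', '394-435', '394-435', '403-420', '-', '-', '-', '-', '-', '-']
-80 ['-', '-', '399-424', '400-426', '-', '-', '-', '-', '-', '-', '-']
-60 ['-', '-', '-', '-', '-', '-', '-', '-', '-', '-', '-']
-40 ['-', '-', '-', '-', '-', '-', '-', '-', '-', '-', '-']
-20 ['-', '-', '-', '-', '-', '-', '-', '-', '-', '-', '-']
0 ['-', '-', '-', '-', '-', '-', '-', '-', '-', '-', '-']
20 ['-', '-', '-', '-', '-', '-', '-', '-', '-', '-', '-']
40 ['-', '-', '-', '-', '-', '-', '-', '-', '-', '-', '-']
60 ['214-214', '-'
[... 601 characters left out ...]
 '-', '-', '-']
-100 ['-', '400-429', '396-436', '420-434', '-', '-', '-', '-', '-', '-', '-']
-80 ['-', '-', '403-423', '413-420', '-', '-', '-', '-', '-', '-', '-']
-60 ['-', '-', '-', '-', '-', '-', '-', '-', '-', '-', '-']
-40 ['-', '-', '-', '-', '-', '-', '-', '-', '-', '-', '-']
-20 ['-', '-', '-', '-', '-', '-', '-', '-', '-', '-', '-']
0 ['-', '-', '-', '-', '-', '-', '-', '-', '-', '-', '-']
20 ['-', '-', '-', '-', '-', '-', '-', '-', '-', '-', '-']
40 ['-', '-', '-', '-', '-', '-', '-', '-', '-', '-', '-']
60 ['-', '-', '-', '-', '-', '-', '-', '-', '-', '-', '-']
80 ['-', '-', '-', '-', '-', '-', '-', '-', '-', '-', '-']
100 ['-', '-', '-', '-', '-', '-', '-', '-', '-', '-', '-']
```

```bash
python3 - <<'E'
from h import *
for u in (520,607,700):
    px=(240+(u-400)/3.333-.35,130+20/3.333-.35)
    for z in np.arange(.12,.146,.002):
        h=toH(ray("top",*px,z)); x=h[0]-.047; zz=z-.048
        if abs(np.hypot(x,zz)-.096)<.0015: print(u,h.round(4),"phi",np.pi-np.arctan2(zz,x))
print(mv(toW(.055,.035,.30),-19.3),mv(toW(.055,.035,.13),-19.3))
E
```

```text
520 [0.0912 0.055  0.132 ] phi 2.054837007461125
520 [0.0893 0.0551 0.134 ] phi 2.028132654319484
520 [0.0875 0.0552 0.136 ] phi 2.0019696853288282
607 [0.0913 0.0004 0.132 ] phi 2.056046723994804
607 [0.0895 0.0006 0.134 ] phi 2.029343652411334
607 [0.0876 0.0009 0.136 ] phi 2.003179862970603
700 [ 0.0914 -0.0581  0.132 ] phi 2.057339874086788
700 [ 0.0896 -0.0577  0.134 ] phi 2.030638279760441
700 [ 0.0878 -0.0573  0.136 ] phi 2.004473718330227
[ 0.0039  0.0867 -0.0333  0.     -0.4    -0.2   ] [ 0.1739  0.086  -0.0322  0.     -0.4    -0.2   ]
```

Call:
{"fn": "drive_tool", "kwargs": {"targets": [0,0.03,-0.011,0,0,0,0,0.06,-0.022,0,0,0,0.004,0.091,-0.033,0,0,0,0.004,0.091,-0.033,0,0,0,0.03,0.091,-0.033,0,0,0,0.065,0.091,-0.033,0,0,0,0.1,0.091,-0.033,0,0,0,0.125,0.091,-0.033,0,0,0,0.125,0.091,-0.033,0,0,0]}}

```text
t: 8.23
tool_pos: [0.4549, 0.2839, 0.1681]
ee_rot: [1.442, 1.032, -1.464]
contact_force: [-0.3, -1.0, 0.2]
opening: 0.088
```

```bash
python3 - <<'E'
from h import *
o=arm.get_obs();print(o["t"],toH(o["tool_pos"]),o["opening"],o["contact_force"])
s,_=save("scene","scene5");p,_=save("top","top5")
f=lambda n,p,X:(lambda q:cv2.resize(p[q[1]-60:q[1]+60,q[0]-60:q[0]+60],(400,400),interpolation=2))(np.round(proj(n,X)).astype(int))
X=toW(.05,.02,.12)
cv2.imwrite('pics/crop5.png',np.hstack([f("scene",s,X),f("top",p,X)])[:,:,::-1])
E
```

```text
8.2333 [0.05485804 0.02920155 0.16814322] 0.08796403669260748 [-0.31946734 -1.01177877  0.24424548]
```

View pics/crop5.png

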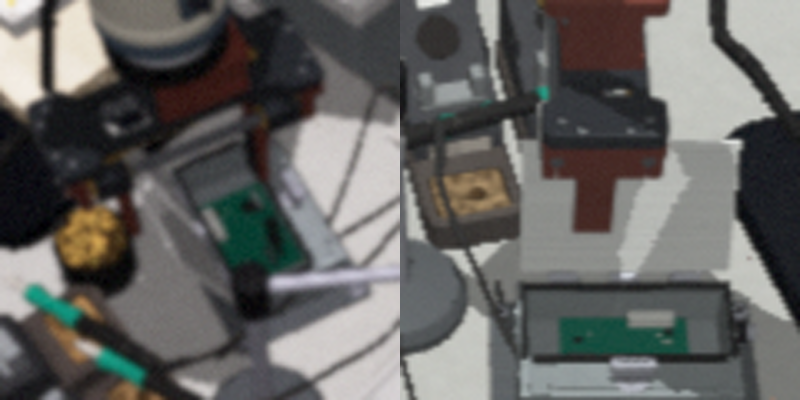

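In the right half the wing at (633,363) now lies parallel to the front edge. The rear finger is behind the cover. I check the height of the brass pot before going lower.

```bash
python3 - <<'E'
from h import *
H=toH(pts("scene",np.load('pics/scene0.npy')));q=H[192:215,170:192].reshape(-1,3);print(np.percentile(q,[5,50,95],axis=0).round(3))
print(mv(toW(.058,.035,.13),-19.3))
E
```

```text
[[ 0.1   -0.073  0.017]
 [ 0.127 -0.028  0.047]
 [ 0.153 -0.005  0.062]]
[ 0.0432  0.0009 -0.0031  0.      0.2     0.2   ]
```

Call:
{"fn": "drive_tool", "kwargs": {"targets": [0.02,0.002,-0.003,0,0,0,0.038,0.002,-0.003,0,0,0,0.041,0.002,-0.003,0,0,0,0.041,0.002,-0.003,0,0,0,0.041,-0.012,-0.003,0,0,0,0.041,-0.024,-0.003,0,0,0]}}

```text
t: 8.83
tool_pos: [0.4383, 0.2979, 0.1354]
ee_rot: [1.457, 1.03, -1.45]
contact_force: [1.8, -1.1, 2.5]
opening: 0.0882
```

Call:
{"fn": "drive_tool", "kwargs": {"targets": [0,-0.01,0,0,0,0,0,-0.02,0,0,0,0,0,-0.03,0,0,0,0,0,-0.04,0,0,0,0,0,-0.05,0,0,0,0,0,-0.05,0,0,0,0]}}

```text
t: 9.33
tool_pos: [0.3885, 0.3139, 0.1335]
ee_rot: [1.451, 1.031, -1.454]
contact_force: [-0.4, 0.1, -0.6]
opening: 0.0878
```

```bash
python3 - <<'E'
from h import *
o=arm.get_obs();print(o["t"],toH(o["tool_pos"]),o["contact_force"],toH(o["contact_force"]+np.r_[C,0]))
H=toH(pts("scene",save("scene","scene6")[1])).reshape(-1,3);q=H[(abs(H[:,1]+.04)<.025)&(H[:,2]>.06)&(H[:,2]<.2)&(H[:,0]>-.1)&(H[:,0]<.12)]
for z in np.arange(.06,.16,.01):
    s=q[abs(q[:,2]-z)<.005]; print(round(z,2),len(s),np.percentile(s[:,0],[10,50,90]).round(3) if len(s) else "")
E
```

```text
9.3333 [-0.01778995  0.03553367  0.13346525] [-0.3761353   0.13435534 -0.55804072] [-0.39940323  0.00248657 -0.55804072]
0.06 21 [0.046 0.048 0.118]
0.07 20 [0.044 0.045 0.046]
0.08 0 
0.09 0 
0.1 0 
0.11 0 
0.12 0 
0.13 1 [0.016 0.016 0.016]
0.14 4 [0.011 0.013 0.014]
0.15 0
```

Call:
{"fn": "drive_tool", "kwargs": {"targets": [-0.03,0,0,0,0,0,-0.065,0,0,0,0,0,-0.09,0,0,0,0,0,-0.09,0,0,-7,0,0,-0.09,0,0,-14,0,0,-0.09,0,0,-21,0,0,-0.09,0,0,-28,0,0,-0.09,0,0,-35,0,0,-0.09,0,0,-42,0,0,-0.09,0,0,-49,0,0]}}

```text
t: 10.22
tool_pos: [0.3905, 0.3134, 0.2234]
ee_rot: [0.815, 1.413, -0.816]
contact_force: [-0.2, -0.2, -0.5]
opening: 0.0879
```

Call:
{"fn": "drive_tool", "kwargs": {"targets": [0,0,0,-7,0,0,0,0,0,-14,0,0,0,0,0,-21,0,0,0,0,0,-28,0,0,0,0,0,-35,0,0,0,0,0,-41,0,0,0,0,0,-41,0,0]}}

```text
t: 10.8
tool_pos: [0.3905, 0.3135, 0.2234]
ee_rot: [0.261, 1.556, -0.263]
contact_force: [0.3, -0.3, 0.0]
opening: 0.0875
```

```bash
python3 - <<'E'
from h import *
o=arm.get_obs();print(o["t"],toH(o["tool_pos"]),o["joints"])
for P in ((.044,.008,.22),(.044,.008,.145)): print(mv(toW(*P),70.7))
E
```

```text
10.8 [-0.01568771  0.03578837  0.22335142] [ 6.52476994e-01  2.74927944e-01  1.92027680e+00  2.73458486e-04
  9.47589990e-01 -5.84745786e-01]
[ 0.0033 -0.028   0.0596  0.2    -0.      0.1   ]
[ 0.0783 -0.0279  0.0597  0.2    -0.      0.1   ]
```

Call:
{"fn": "drive_tool", "kwargs": {"targets": [0,-0.01,0.02,0,0,0,0,-0.02,0.04,0,0,0,0.003,-0.028,0.06,0,0,0,0.003,-0.028,0.06,0,0,0,0.03,-0.028,0.06,0,0,0,0.06,-0.028,0.06,0,0,0,0.075,-0.028,0.06,0,0,0,0.075,-0.028,0.06,0,0,0]}}

```text
t: 11.47
tool_pos: [0.4357, 0.2664, 0.1456]
ee_rot: [0.264, 1.56, -0.27]
contact_force: [0.4, 0.1, 0.4]
opening: 0.0881
```

```bash
python3 - <<'E'
from h import *
o=arm.get_obs();print(o["t"],toH(o["tool_pos"]),o["contact_force"])
for f in (1.2,1.1,1,.9,.8,.7,.6,.5,.4,.3):
    print(f,mv(toW(.057-.08*np.cos(f)+.004*np.sin(f),.008,.073+.08*np.sin(f)+.004*np.cos(f)),70.7)[[0,1,2]])
E
```

```text
11.4667 [0.04244867 0.00632305 0.14555198] [0.36844394 0.14939306 0.36269576]
1.2 [-0.0034  0.0016 -0.0107]
1.1 [-0.0005  0.0016 -0.0182]
1 [ 0.0032  0.0016 -0.0253]
0.9 [ 0.0075  0.0016 -0.032 ]
0.8 [ 0.0125  0.0016 -0.0383]
0.7 [ 0.0181  0.0016 -0.044 ]
0.6 [ 0.0243  0.0016 -0.0491]
0.5 [ 0.0309  0.0017 -0.0536]
0.4 [ 0.038   0.0017 -0.0574]
0.3 [ 0.0454  0.0017 -0.0605]
```

Call:
{"fn": "drive_tool", "kwargs": {"targets": [-0.003,0.001,-0.011,0,0,0,0,0.001,-0.018,0,0,0,0.003,0.001,-0.025,0,0,0,0.0075,0.001,-0.032,0,0,0,0.0125,0.001,-0.038,0,0,0,0.018,0.001,-0.044,0,0,0,0.024,0.001,-0.049,0,0,0,0.031,0.001,-0.0535,0,0,0,0.038,0.001,-0.0575,0,0,0,0.038,0.001,-0.0575,0,0,0]}}

```text
t: 12.3
tool_pos: [0.3827, 0.287, 0.1091]
ee_rot: [0.263, 1.557, -0.266]
contact_force: [-0.3, 0.1, -0.2]
opening: 0.0879
```

```bash
python3 - <<'E'
from h import *
o=arm.get_obs();print(o["t"],toH(o["tool_pos"]),o["contact_force"])
for f in (.3,.2,.1,0):
    print(f,mv(toW(.057-.08*np.cos(f)+.004*np.sin(f),.008,.073+.08*np.sin(f)+.004*np.cos(f)),70.7)[[0,1,2]])
s,_=save("scene","scene7");p,_=save("top","top7")
f=lambda n,p,X:(lambda q:cv2.resize(p[q[1]-50:q[1]+50,q[0]-50:q[0]+50],(400,400),interpolation=2))(np.round(proj(n,X)).astype(int))
X=toW(-.02,.0,.08)
cv2.imwrite('pics/crop7.png',np.hstack([f("scene",s,X),f("top",p,X)])[:,:,::-1])
E
```

```text
12.3 [-0.01431628  0.00822883  0.10908631] [-0.30130755  0.13845684 -0.15993565]
0.3 [ 0.0086 -0.0002 -0.0039]
0.2 [ 0.0163 -0.0002 -0.0063]
0.1 [ 0.0241 -0.0002 -0.0078]
0 [ 0.0321 -0.0002 -0.0086]
```

View pics/crop7.png

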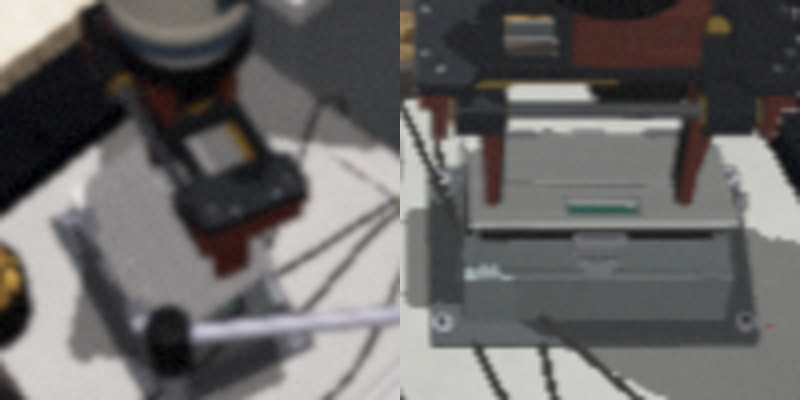

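The cover is at about 0.4 rad. The slot at (602,207) is in line with the wing at (600,243), and the fingertips are on the plate either side of the slot. I keep swinging it down.

Call:
{"fn": "drive_tool", "kwargs": {"targets": [0.0085,0,-0.004,0,0,0,0.016,0,-0.006,0,0,0,0.02,0,-0.007,0,0,0,0.024,0,-0.008,0,0,0,0.027,0,-0.0085,0,0,0,0.027,0,-0.0085,0,0,0]}}

```text
t: 12.9
tool_pos: [0.3757, 0.29, 0.083]
ee_rot: [0.264, 1.555, -0.265]
contact_force: [-0.5, 0.6, 0.2]
opening: 0.0879
```

```bash
python3 - <<'E'
from h import *
o=arm.get_obs();print(o["t"],toH(o["tool_pos"]),o["contact_force"],o["wrist_torque"])
E
```

```text
12.9 [-0.02190873  0.00869832  0.08296523] [-0.46807435  0.6468677   0.19913611] [-0.03000408  0.03295799  0.00654062]
```

Call:
{"fn": "drive_tool", "kwargs": {"targets": [0.003,0,-0.001,0,0,0,0.005,0,-0.001,0,0,0,0.005,0,-0.001,0,0,0]}}

```text
t: 13.15
tool_pos: [0.3753, 0.2906, 0.0787]
ee_rot: [0.265, 1.554, -0.264]
contact_force: [-0.7, -1.2, 3.8]
opening: 0.0884
```

Call:
{"fn": "drive_tool", "kwargs": {"targets": [0.001,0,0,0,0,0,0.002,0,0,0,0,0,0.002,0,0,0,0,0]}}

```text
t: 13.4
tool_pos: [0.3752, 0.2906, 0.0773]
ee_rot: [0.265, 1.554, -0.264]
contact_force: [-1.7, -2.7, 10.2]
opening: 0.0878
```

Call:
{"fn": "drive_tool", "kwargs": {"targets": [0.001,0,0,0,0,0,0.001,0,0,0,0,0,0.001,0,0,0,0,0]}}

```text
t: 13.65
tool_pos: [0.3753, 0.2906, 0.077]
ee_rot: [0.265, 1.554, -0.264]
contact_force: [-4.1, -3.2, 20.9]
opening: 0.0877
```

Call:
{"fn": "drive_tool", "kwargs": {"targets": [0.001,0,0,0,0,0,0.001,0,0,0,0,0,0.001,0,0,0,0,0]}}

```text
t: 13.9
tool_pos: [0.3753, 0.2907, 0.0768]
ee_rot: [0.265, 1.554, -0.264]
contact_force: [-6.0, -4.3, 33.2]
opening: 0.0877
```

The force now climbs about 12 N per mm with almost no motion, so the cover is on its stop. I back off slightly to a moderate press and check.

Call:
{"fn": "drive_tool", "kwargs": {"targets": [-0.001,0,0,0,0,0,-0.001,0,0,0,0,0,-0.001,0,0,0,0,0,-0.001,0,0,0,0,0]}}

```text
t: 14.23
tool_pos: [0.3753, 0.2906, 0.0771]
ee_rot: [0.265, 1.554, -0.264]
contact_force: [-4.2, -3.0, 21.9]
opening: 0.0878
```

```bash
python3 - <<'E'
from h import *
s,ds=save("scene","scene8");p,d=save("top","top8")
o=arm.get_obs();print(o["t"],toH(o["tool_pos"]),o["contact_force"])
f=lambda n,p,X:(lambda q:cv2.resize(p[q[1]-50:q[1]+50,q[0]-50:q[0]+50],(400,400),interpolation=2))(np.round(proj(n,X)).astype(int))
X=toW(-.02,.0,.06)
cv2.imwrite('pics/crop8.png',np.hstack([cv2.resize(s[110:310,150:350],(400,400),interpolation=2),f("top",p,X)])[:,:,::-1])
H=toH(pts("top",d)).reshape(-1,3);q=H[(abs(H[:,1])>.02)&(abs(H[:,1])<.036)&(H[:,0]>-.045)&(H[:,0]<-.02)];print("cover z",np.percentile(q[:,2],[10,50,90]))
S=pts("scene",ds);r=np.linalg.norm(S[...,:2]-[.504,.4],axis=-1);q=S[(S[...,2]>.2)&(S[...,2]<.23)&(r>.145)&(r<.26)&(S[...,1]>.42)];print("lens",q.mean(0),toH(q.mean(0)))
E
```

```text
14.3333 [-0.02256467  0.00917021  0.07706381] [-4.18465365 -3.63578639 21.87738542]
cover z [-0.42110886  0.05489684  0.2336322 ]
lens [0.35911813 0.52064349 0.2130702 ] [-0.11380361  0.22094676  0.2130702 ]
```

View pics/crop8.png

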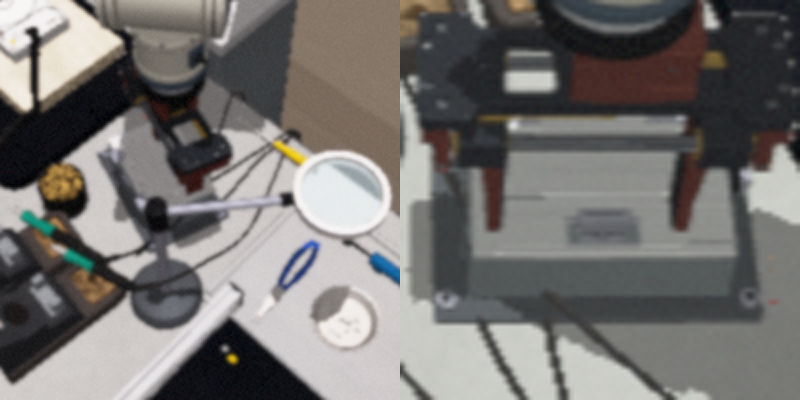

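The cover lies flush on the rim with the wing up through the slot at (603,225). The lens is well clear, and the driver and cutters have not moved. I hand the job in.

```bash
python3 -c "
from rig import arm
print(arm.close_job()); print(arm.get_obs()['contact_force'])"
```

```text
the job is handed in; nothing more can be done
None
the job is handed in; nothing more can be done
```

The housing is closed and the job was handed in at about 14 s, with the open fingers still pressing the cover down on both sides of the slot.

- **Magnifier:** I swung its arm about 1.36 rad to the left. The last check put the lens about 0.25 m from the housing centre, against the 0.15 m needed.
- **Fastener:** I gripped the wing and turned it about 30°, from 0.53 rad to about 0. The pictures then showed it lying along the front edge.
- **Cover:** I hooked it from behind and pulled it past upright, then pushed it down onto the seal. The wing came up through the slot.
- **Pressed home:** Near the end the force rose about 12 N per mm with almost no movement, so the cover was on its stop. The peak was about 33 N. I backed off to about 22 N for the hold, with the fingertips about 52 mm above the bench, the height given for a cover fully home.
- **Loose tools:** The last picture shows the driver and cutters lying where they were.

**One check was not usable:** the depth reading of the cover's height was too noisy (median 55 mm, mixed with gripper pixels). That the cover is home rests on the force, the fingertip height and the picture.

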